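Index the bowl one notch and slide it to the scriber

TASK

The brass bowl on the tilted turntable is due for its next mark: lift the sprung index plunger, turn the head one notch counter-clockwise (seen looking down onto the bowl) and let the plunger drop fully home in that notch. Then slide the carriage along its rail to the track notch at the scriber post, so that the scriber points at the bowl, and leave it resting in that notch. Do not touch the polished bowl, and leave the hammer, bottle and jar where they are.

Things in the scene. Friction and masses are not known exactly. Their poses are not given: they have to be found in the camera images.
- slide_bed: Grey slide bed fixed on the bench, 130 x 460 x 30 mm. Origin: centre of its underside; x across the rail (away from the robot at yaw 0), y along it, z up. Its steel track strip (top 40 mm up, at x = -56 mm) has two 12 mm cross notches, at y = 0 and y = +100 mm. A sprung ball under the carriage's middle drops 3 mm into them; about 10 N pushes it out.
- carriage (a joint): Position (m) of the aluminium carriage (90 x 120 mm) along the bed's +y: its centre is at bed y = value - 0.15, so its ball is in the track notches at 0.15 and 0.25. Range -0.01 to 0.30; 3 N of friction, stays where left. It carries the turret.
- carriage_handle (a point): Upright round wooden handle of the carriage, 24 mm in diameter, free from 82 to 134 mm above the bench. Point: on its axis, 110 mm above the bench. It stands 135 mm to the bed's -x side of the rail's centre line, 30 mm to -y of the carriage centre. Axes parallel to the bed's.
- turret_centre (a point): Centre of the upper face of the steel index plate (180 mm across, tilted), on the turning axis, 135 mm above the bench, over the carriage centre. Does not turn. z: the turning axis, tilted 35 degrees from vertical to the bed's -y; x parallel to the bed's x. The plate has six notches, 14 mm wide, 10 mm deep for the pin, at radius 80 mm, at multiples of 60 degrees from x.
- head (a joint): Angle (rad) of the turning head about the turret's z, positive counter-clockwise looking down onto the bowl. Plunger azimuth in the turret frame = -120 degrees + value. About 0 at the start; one notch is 1.047 (60 degrees). Range -1.3 to 2.3, 0.2 N m of friction, stays where left. It carries the bowl and, on a dark arm, the plunger.
- plunger (a joint): Lift (m) of the index plunger along the turret's z: 0 fully home in a notch, 0.010 when its round-tipped 10 mm pin rides on the plate's face, 0.020 at most. A spring pushes it home with 6 N (10 N at full lift). With the pin in a notch the head is locked.
- plunger_knob (a point): The plunger's black round knob, 28 mm in diameter; at home it spans 27 to 61 mm above the plate's face (along the turret's z), above a 30 mm wide barrel 25 mm high. Point: on its axis, 48 mm above the face when home, 80 mm from the turning axis. It rises with the plunger and goes round with the head: carrying the lifted knob along that circle turns the head.
- bowl: Polished brass bowl, mouth down, fixed on the head: 96 mm in diameter, from 23 to 89 mm above the plate's face, widest at 45 to 57 mm. Origin: on the turning axis at the plate's face, z along the axis. It leans over the knob, so the gripper fits there only with the tool tilted along the turning axis.
- scriber_post: Steel post, fixed, 228 mm tall, foot 80 x 70 mm, with a level scriber at 176 mm height pointing at the rail. It stands at one of the two track notches. Origin: on the bench, at bed x = +150 mm and bed y = that notch's; axes as the bed's. The post stands 29 mm to -y of its origin, as the leaning bowl does of the carriage centre.
- wood_block: Dark wooden block, fixed, 75 x 70 x 110 mm, standing at the other track notch. Origin and offset as for the post.
- hammer: Loose hammer lying on the bench, 260 mm long, bystander. Origin at the middle of its underside.
- bottle: Clear bottle with a blue cap, 66 mm in diameter, 200 mm tall, bystander. Origin: centre of its foot.
- jar: Amber jar, 70 mm in diameter, 75 mm tall, bystander. Origin: centre of its foot.
Mind the look-alikes: they are no part of the job. Several things have the shape of the scriber_post; the one meant has the colours described above.

How it is judged (in metres and radians):
On the way, in this order (a step that is already met when the one before it is completed fails the run):
1. the plunger is lifted clear of its notch (value of joint plunger above 0.0105 m), for 0.1 s.
2. the head stands one notch counter-clockwise and the plunger is fully home (value of joint head between 0.997 and 1.097 rad and value of joint plunger below 0.0025 m), for 0.2 s.
3. the carriage rests in the track notch at the scriber post (y of turret_centre in the frame of scriber_post between -0.004 and 0.004 m and linear speed of bowl below 0.01 m/s), for 0.2 s.
At the end, for the whole second after the job is handed in: The head stands one notch (60 degrees, within 0.05 rad) counter-clockwise of its start, the plunger is home within 2.5 mm, the carriage is at rest in the track notch at the scriber post (within 4 mm along the rail), and bystanders are where they were (all of step 2 and all of step 3); the robot touches nothing.
It fails at once if the polished bowl is touched (over 2 N) (contact force between any of the fingers, the arm and bowl above 2 N).
It fails at once if the hammer, bottle or jar is moved more than 30 mm, or the bottle or jar tipped (distance of any of hammer, bottle, jar from where it was at the start of the episode above 0.03 m or angle between any of bottle, jar's own z axis and vertical above 0.4 rad).
It also fails if it takes over 58 s, if anything falls off the work surface, if the arm or the gripper's body presses on something with over 40 N, if the wrist force passes 120 N, or if a joint passes its speed limit or range.

ROBOT

A 6-joint arm with a two-finger parallel gripper is mounted at the origin on the work surface. World frame = base frame: x ahead of the robot, y to its left, z up, the work surface at z = 0. Lengths are in mm, angles in degrees, forces in N, time in s.
With the tool pointing down it reaches from about 300 to 850 mm from the base axis. Payload 4.2 kg.
Tool frame: the origin (TCP) lies midway between the tips of the shut fingers; the grasp point (between the pads) lies 19 mm behind it; z points along the fingers, y is the line along which they close (so a half turn about z gives the same grasp; the last joint's range is limited). The gripper opens to 91 mm and grips with 3 to 60 N. Pads are 32 mm wide; open, the fingers measure 118 mm over their backs; the gripper's body (76 mm by 178 mm) begins 60 mm behind the grasp point.
Start: joints at [-76.433, 18.312, 89.639, -0, 72.044, -1.146], TCP at [146.045, -556.16, 213.976] pointing down, gripper open.
Joint ranges: [-177.97, 177.97], [-48.28, 115.42], [12.27, 149.76], [-77.06, 257.06], [2.81, 150.46], [-146.56, 146.56]. Speed limits (degrees/s): [147.25, 147.25, 180, 180, 180, 180].

INTERFACE

Orientations are given as [roll, pitch, yaw] about the fixed x, y, z axes, in that order (R = Rz(yaw) Ry(pitch) Rx(roll)).
In Python, from workcell import env gives the robot as it stands.
- The arm moves only by the tool send_rows, never from a script. Its argument "steps" is a list that holds one entry, the list of rows, each a list of 5 numbers: the shift along the tool's x, y, z scaled (see below), then the turn about the tool's z scaled (see below), then the opening, from 0 (shut) to 1 (fully open). In form: [[[dx, dy, dz, yaw, fingers], ...]]. A call has 1 to 5 rows; each row shifts and turns the commanded pose from where the row before left it, along the tool's axes as they then stand; what a row does not reach is not made up. The controller multiplies each number of a shift by 0.04 m and each number of a turn by 0.12 rad. A row lasts 1/12 s, in which the tool goes at most 41.7 mm and 7.16 degrees, less where a joint would pass 70% of its speed; a pose out of reach is approached as far as the arm can. A call with a number of a shift or a turn outside -1 to 1 is refused whole. A call with a gripper value outside its range is refused whole. The fingers move at their own pace and stop on an object; "squeeze" is the grip in N (left out, the last holds). Time passes only in rows, so rows that do not move let the fingers close. It gives the time, the measured TCP pose, the force, the opening and the grip force at its end, in the units of the state.
- env.state(): the state, without advancing time (a new reading comes with each control period).
- env.grab_frame(name): name is "side" or "top" or "wrist"; returns a dict with "pixels" (384x512x3 uint8, red, green, blue), "depth" (384x512 float32, mm along the optical axis (not along the pixel's ray), 0 where there is no reading), "intrinsics" (3x3 intrinsics, pixels), "cam_to_world" (4x4, takes a point from camera to world coordinates). Camera axes: x right, y down, z forward; pixel columns grow to the right and rows downward; lengths in mm; the calibration is good to about 2 mm. A picture is of the moment at which its call begins.
- env.job_done(): hands the job in; it is judged then, once.
The state is a dict: "time_s": time; "qpos": joint angles; "qvel": joint speeds; "effort": joint torques, N m; "ee_pos": TCP position; "ee_rot": TCP orientation; "force": force on the tool from outside, world axes, zero at the start; "torque": the same for the moment, N m; "gripper_width": finger opening in mm; "gripper_force": force on a finger pad.
Only numpy, scipy, OpenCV 4.12 (cv2) and the standard library are available. Lean on these libraries where they do the work, as an engineer would, in place of code of your own. Each camera call takes 0.05 s, during which the arm holds its last target. There are 200 camera calls.

## Working session

There is one attempt and no reset: what is moved stays moved. The work goes in short steps, Python scripts to look and compute and a tool call to move; the robot and the scene stay as the last step left them, time stands still between calls to the robot, and variables do not carry over. Pictures are saved under pics/ and viewed, at most 10 in all, crops included, and the job is handed in when it is done.

Besides the shell and the picture viewer there is one more tool, called as name(argument=value, ...), one argument or row to a line, values as JSON. send_rows: Moves the arm, as the interface text tells. Shifts and turns lie within -1 to 1; 1 stands for 0.04 m of shift or 0.12 rad of turn. Its arguments: {"type":"object","properties":{"steps":{"type":"array"},"squeeze":{"type":"number"}},"required":["steps"]}

```bash
mkdir -p pics; ls
python3 - <<'E'
from workcell import env
import cv2,numpy as np
s=env.state();print(s['time_s'],s['ee_pos'],s['ee_rot'],s['gripper_width'])
a=[]
for n in("top","side"):
    f=env.grab_frame(n);np.savez(f"{n}0.npz",**f);cv2.imwrite(f"pics/{n}0.png",f["pixels"][:,:,::-1])
E
```

```text
pics
0.0 [ 145.91919996 -555.6695596   213.14378501] [-1.79903234e+02 -1.85020247e-03  1.47146786e+01] 91.32585015720149
```

View pics/top0.png

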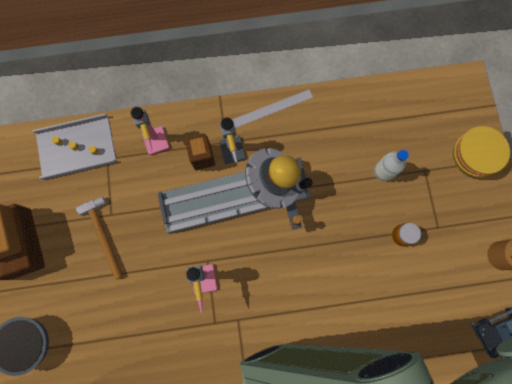

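View pics/side0.png

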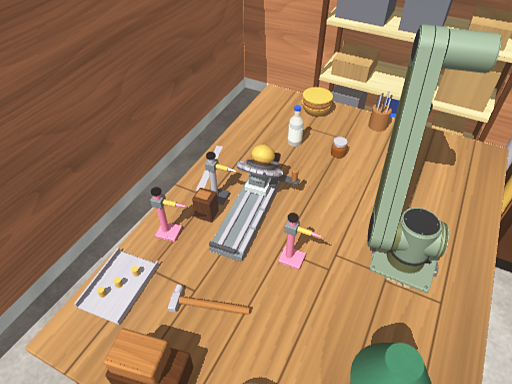

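Top view: robot at the bottom, +x up, +y left. Candidates for the scriber post are the grey post (232,140), the pink one (150,135) and the pink one (205,280). By colour I choose the grey one. The wood block is at (200,152) and the carriage at the rail's -y end (275,180), with its handle near (295,220) and the knob near (306,184).

```bash
cat > h.py <<'E'
import numpy as np,cv2
def cloud(f):
    d=f["depth"];K=f["intrinsics"];v,u=np.indices(d.shape)
    p=np.stack([(u-K[0,2])/K[0,0]*d,(v-K[1,2])/K[1,1]*d,d],-1)
    T=f["cam_to_world"];return p@T[:3,:3].T+T[:3,3]
E
python3 - <<'E'
from h import *
f=np.load("top0.npz");P=cloud(f);px=f["pixels"]
print(f["cam_to_world"][:3,3],f["intrinsics"][0,0])
for n,(u,v) in dict(post=(228,124),post_foot=(236,158),block=(200,146),handle=(296,219),knob=(306,184),bowl=(284,170),bottle=(402,156),jar=(410,234),bedl=(185,205)).items(): print(n,P[v,u].round(0),px[v,u])
hsv=cv2.cvtColor(px,cv2.COLOR_RGB2HSV)
m=(P[...,2]>20)&(P[...,2]<55)&(hsv[...,1]<70)
m[:, :155]=0;m[:,310:]=0;m[:160]=0;m[235:]=0
q=P[m][:,:2].astype(np.float32);r=cv2.minAreaRect(q);print(r,cv2.boxPoints(r))
# block top
m=(abs(P[...,2]-110)<6);m[:,:185]=0;m[:,216:]=0;m[:130]=0;m[172:]=0
q=P[m][:,:2].astype(np.float32);print('block',cv2.minAreaRect(q))
# bowl
m=(hsv[...,0]>15)&(hsv[...,0]<35)&(hsv[...,1]>120)&(P[...,2]>150);m[:,:260]=0;m[:,310:]=0;m[:145]=0;m[200:]=0
q=P[m];print('bowl',len(q),q.min(0),q.max(0))
b=np.zeros((384,512),bool);b[60:260,140:320]=1
c=px[105:245,150:330,::-1];cv2.imwrite("pics/crop.png",cv2.resize(c,None,fx=4.2,fy=4.2,interpolation=cv2.INTER_CUBIC))
E
```

```text
[ 332.16579655   18.84682565 1383.45903595] 440.31326722539137
post [763.  41. 226.] [34 33 37]
post_foot [722.  34.  18.] [105 105 109]
block [747. 135. 116.] [145  99  50]
handle [ 486. -113.  130.] [141  98  47]
knob [ 579. -155.  153.] [23 24 27]
bowl [613. -93. 217.] [181 148  55]
bottle [ 610. -426.  200.] [ 12  83 168]
jar [ 401. -446.   74.] [151 148 154]
bedl [592. 212.  28.] [110 119 121]
((627.805908203125, 59.616790771484375), (178.99977111816406, 459.3321533203125), 6.21190881729126) [[ 513.9803   278.24997]
 [ 563.6828  -178.38521]
 [ 741.63153 -159.01639]
 [ 691.929    297.61877]]
block ((745.0056762695312, 143.52838134765625), (74.90987396240234, 69.21393585205078), 5.697538375854492)
bowl 835 [ 332.16579655 -143.15083651  160.05686853] [ 661.63391061   18.84682565 1383.45903595]
```

View pics/crop.png

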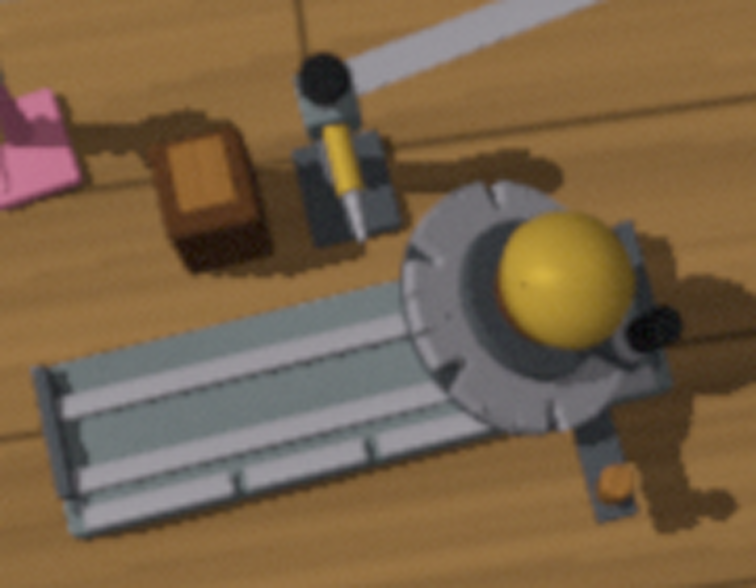

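The crop confirms it. The grey steel post at crop (345,150) is level with the right track notch (370,450). The dark block at (210,200) is level with the left notch (237,480). So the target is bed y = 0 (carriage 0.15). Next I refine the turret pose and check the pink decoy near the handle's path.

```bash
cat >> h.py <<'E'
YAW=np.radians(6.2);B=np.array([603.5,56.8,0])
c,s=np.cos(YAW),np.sin(YAW);RB=np.array([[c,-s,0],[s,c,0],[0,0,1]])
a=np.radians(35);RT=np.array([[1,0,0],[0,np.cos(a),-np.sin(a)],[0,np.sin(a),np.cos(a)]])
def tobed(P):return (P-B)@RB
def toturret(P,yc):return (tobed(P)-[0,yc,135])@RT
def knob(az,lift,yc):
    az=np.radians(az);b=RT@[80*np.cos(az),80*np.sin(az),48+lift]+[0,yc,135];return b,RB@b+B
E
python3 - <<'E'
from h import *
for n in("top","side"):
    f=np.load(n+"0.npz");P=cloud(f);hsv=cv2.cvtColor(f["pixels"],cv2.COLOR_RGB2HSV);Q=tobed(P)
    m=(abs(Q[...,0])<58)&(abs(Q[...,1]-120)<90)&(P[...,2]>15)&(P[...,2]<60)
    T=toturret(P,-126);r=np.hypot(T[...,0],T[...,1])
    m=(r>62)&(r<84)&(abs(T[...,2])<12)&(hsv[...,1]<60)&(T[...,1]>-40)
    A=np.c_[T[m][:,:2],np.ones(m.sum())];sol=np.linalg.lstsq(A,T[m][:,2],rcond=None)[0];print(n,'plate',m.sum(),sol.round(3),np.median(T[m][:,2]))
    m=(hsv[...,0]>15)&(hsv[...,0]<35)&(hsv[...,1]>110)&(r<60)&(T[...,2]>25)&(T[...,2]<100)
    t=T[m];print('bowl',len(t),np.percentile(t,1,axis=0),np.percentile(t,99,axis=0))
    m=(hsv[...,2]<60)&(np.hypot(T[...,0]+40,T[...,1]+69)<25)&(T[...,2]>28)&(T[...,2]<75)
    t=T[m];print('knob',len(t),t.min(0),t.max(0),np.median(t,0))
    m=(np.hypot(Q[...,0]+135,Q[...,1]+156)<20)&(P[...,2]>100);t=Q[m];print('handle',len(t),t.min(0),t.max(0),t.mean(0))
    m=(abs(Q[...,0]-150)<60)&(abs(Q[...,1]+29)<45)&(P[...,2]>215);t=Q[m];print('posttop',len(t),t.min(0),t.max(0),t.mean(0))
    m=(Q[...,0]<-75)&(Q[...,0]>-260)&(Q[...,1]>-60)&(Q[...,1]<260)&(P[...,2]>60);t=Q[m];print('pink',len(t),t.min(0),t.max(0))
    m&=P[...,2]>205;t=Q[m];print('pinktop',t.min(0),t.max(0))
E
```

```text
top plate 619 [ 0.003 -0.002 -0.571] -0.2320866915079422
bowl 821 [-45.66789272 -29.1374353   35.09989686] [38.62788983 46.42845773 90.15629544]
knob 120 [-53.59042817 -83.40824278  28.86350447] [-25.31987192 -54.52748964  66.15987799] [-41.46942854 -61.96555042  54.65251424]
handle 68 [-146.16398419 -167.0770496   100.5946318 ] [-123.62908218 -144.33357624  139.53535733] [-136.22600496 -155.18503662  129.36707362]
posttop 128 [144.93229278 -44.92028875 218.43034472] [179.22331662 -11.41932816 233.29552866] [160.67653834 -28.54881752 226.96139516]
pink 330 [-259.55658857  131.24447473   64.33767888] [-193.80649059  171.76219949  232.55025276]
pinktop [-232.31900432  134.42536292  218.12739454] [-197.75030517  168.75280709  232.55025276]
side plate 103 [ 0.007 -0.051  0.315] -0.15897914074715316
bowl 350 [-46.81473373  -6.24937403  26.84770423] [40.18728124 48.43865792 87.80522371]
knob 35 [-51.11594933 -77.81192537  33.27546988] [-33.35303238 -50.22801846  61.79861645] [-43.48041298 -60.50364607  49.29398515]
handle 53 [-146.48259929 -170.49931866  100.38556431] [-124.63723809 -143.7443472   136.99419879] [-136.06931736 -151.7591378   121.9310915 ]
posttop 67 [142.74358901 -46.81895481 215.89039438] [178.74659006  -9.58496959 230.71749129] [159.60385843 -26.18522963 225.10868495]
pink 411 [-259.47742251  133.44454826   60.26411545] [-195.51217638  174.90488683  231.90568238]
pinktop [-233.16017474  133.44454826  205.15641978] [-198.71372998  171.57039305  231.90568238]
```

The geometry agrees: the plate residual is -0.2 mm, the carriage centre is at bed y = -126, and the post top is at bed y about -28 (29 expected). The tool can't be tilted, but vertical fingers closing along bed x can hold the outer top of the knob. The bowl reaches to y = -75 from the carriage centre, and the pads would span -80 to -112. I turn the tool first.

send_rows(
  steps=[
    [[0,0,0,-1,1],[0,0,0,-1,1],[0,0,0,-1,1],[0,0,0,-1,1],[0,0,0,-1,1]],
  ],
)

```text
time_s: 0.52
ee_pos: [146.0, -555.9, 213.5]
ee_rot: [-180.0, -0.0, 49.4]
force: [-0.5, -0.3, -0.2]
gripper_width: 91.3
gripper_force: 0.0
```

send_rows(
  steps=[
    [[0,0,-0.5,-1,0.5],[0,0,-0.5,-1,0.5],[0,0,0,-1,0.5],[0,0,0,-1,0.5],[0,0,0,-1,0.5]],
  ],
)

```text
time_s: 0.93
ee_pos: [146.0, -556.0, 254.0]
ee_rot: [-180.0, -0.0, 83.8]
force: [0.2, -0.6, -0.5]
gripper_width: 60.6
gripper_force: 0.0
```

send_rows(
  steps=[
    [[0,0,0,-1,0.5],[0,0,0,-0.85,0.5],[0,0,0,0,0.5]],
  ],
)

```text
time_s: 1.18
ee_pos: [146.0, -555.9, 253.5]
ee_rot: [-180.0, -0.1, 96.3]
force: [-0.4, 0.6, -0.1]
gripper_width: 46.0
gripper_force: 0.0
```

send_rows(
  steps=[
    [[0.548,0.8,0,0,0.5],[0.548,0.8,0,0,0.5],[0.548,0.8,0,0,0.5],[0.548,0.8,0,0,0.5],[0.548,0.8,0,0,0.5]],
  ],
)

```text
time_s: 1.6
ee_pos: [294.2, -428.5, 253.8]
ee_rot: [-180.0, -0.0, 96.0]
force: [1.1, -1.1, -0.2]
gripper_width: 45.6
gripper_force: 0.0
```

send_rows(
  steps=[
    [[0.548,0.8,0,0,0.5],[0.548,0.8,0,0,0.5],[0.548,0.8,0,0,0.5],[0.548,0.8,0,0,0.5],[0.548,0.8,0,0,0.5]],
  ],
)

```text
time_s: 2.02
ee_pos: [441.6, -302.2, 253.8]
ee_rot: [-180.0, -0.0, 96.0]
force: [-0.1, -1.7, -0.7]
gripper_width: 45.6
gripper_force: 0.0
```

send_rows(
  steps=[
    [[0.4,0.8,0,0,0.5],[0.4,0.8,0,0,0.5],[0.4,0.8,0,0,0.5],[0.4,0.8,0,0,0.5],[0,0,0,0,0.5]],
  ],
)

```text
time_s: 2.43
ee_pos: [565.6, -222.5, 252.8]
ee_rot: [179.9, -0.1, 96.3]
force: [-0.4, -0.4, 0.6]
gripper_width: 45.6
gripper_force: 0.0
```

Run:
```python
from h import *
from workcell import env
s=env.state();print(s['ee_pos'],s['ee_rot'],tobed(s['ee_pos'])-[0,-126,135],s['qpos'])
```

```text
[ 565.56079027 -222.54152848  252.78412836] [ 1.79860777e+02 -1.19607325e-01  9.63028837e+01] [ -67.88600702 -147.61023961  117.78412836] [-22.65829711  20.12119661  81.33703757   0.17560291  78.47792114
 -28.99601554]
```

send_rows(
  steps=[
    [[0.4,0.67,0,0,0.5],[0.4,0,0.7,0,0.5],[0,0,0.8,0,0.5],[0,0,0.57,0,0.5],[0,0,0,0,0.5]],
  ],
)

```text
time_s: 2.85
ee_pos: [580.6, -190.3, 165.6]
ee_rot: [-179.4, -0.3, 96.1]
force: [-0.3, 0.7, -1.1]
gripper_width: 46.0
gripper_force: 0.0
```

Run:
```python
from h import *
from workcell import env
s=env.state();print(tobed(s['ee_pos'])-[0,-126,135])
a=[]
for n in("wrist","side","top"):
    f=env.grab_frame(n);np.savez(n+"1.npz",**f);im=f["pixels"][:,:,::-1]
    a.append(im if n=="wrist" else im[120:240,200:360] if n=="side" else im[100:220,230:390])
cv2.imwrite("pics/b.png",np.hstack([cv2.resize(a[0],(400,300)),np.vstack([cv2.resize(a[i],(400,300)) for i in(1,2)])[:300]]))
cv2.imwrite("pics/b.png",np.vstack([np.hstack([cv2.resize(a[0],(400,300)),cv2.resize(a[1],(400,300))]),np.hstack([cv2.resize(a[2],(400,300)),np.zeros((300,400,3),np.uint8)])]))
```

```text
[ -49.4726543  -117.18481668   30.5954958 ]
```

View pics/b.png

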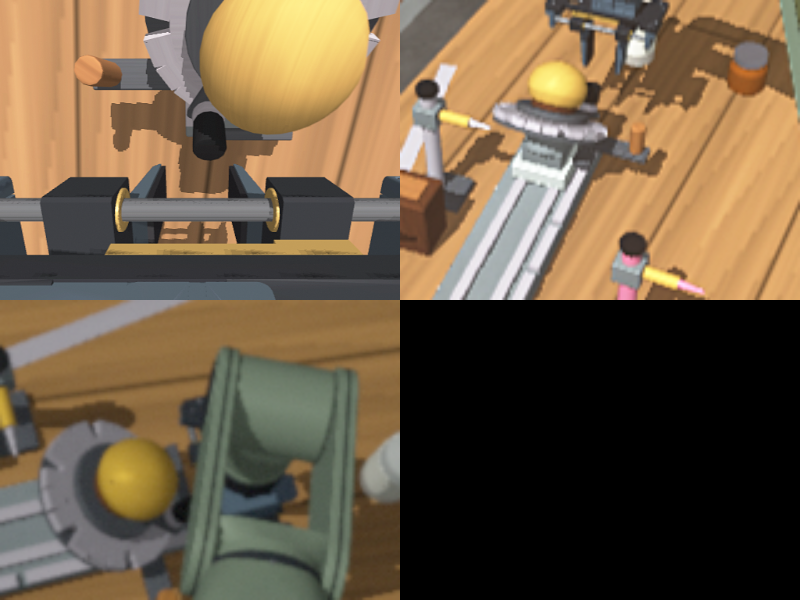

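Wrist view: the knob is at (208,135) in the left panel, slightly right (bed +x) of the finger centre (197), and the bowl is above it. Side view: the gripper's long body lies along the closing line, clear of the bowl. Now I measure the knob with the wrist depth.

Run:
```python
from h import *
from workcell import env
f=np.load("wrist1.npz");P=cloud(f);T=toturret(P,-126)
print('cam',tobed(f["cam_to_world"][:3,3])-[0,-126,135])
hsv=cv2.cvtColor(f["pixels"],cv2.COLOR_RGB2HSV)
m=(hsv[...,2]<70)&(np.hypot(T[...,0]+40,T[...,1]+69)<28)&(T[...,2]>30)&(T[...,2]<75)
t=T[m];print('knob',len(t),np.percentile(t,2,axis=0),np.percentile(t,98,axis=0))
top=t[t[:,2]>57];print('top face',len(top),np.percentile(top,2,axis=0),np.percentile(top,98,axis=0))
r=np.hypot(T[...,0],T[...,1])
m=(hsv[...,0]>10)&(hsv[...,0]<35)&(hsv[...,1]>90)&(r<60)&(T[...,2]>25)&(T[...,2]<100);t=T[m]
bed=tobed(P)[m]-[0,-126,135];print('bowl',np.percentile(t,1,axis=0),np.percentile(t,99,axis=0),'min bed y',np.percentile(bed,.5,axis=0),np.percentile(bed,99.5,axis=0))
s=env.state();print(tobed(s['ee_pos'])-[0,-126,135])
```

```text
cam [-47.88183295 -48.53840692 202.10625913]
knob 2308 [-52.91075295 -82.03016598  33.4558893 ] [-27.87791439 -58.53772375  64.31166896]
top face 1235 [-52.57738165 -83.09533991  57.59497208] [-28.10110451 -58.85554872  64.43732046]
bowl [-45.44802171 -30.45569637  53.86462772] [34.59293831 36.59654788 91.63370982] min bed y [-46.40173449 -73.94801587  42.16906453] [36.17773218 -7.52913171 84.05565732]
[ -45.60320337 -119.48770533   37.35455262]
```

send_rows(
  steps=[
    [[0.2,0.13,0,0,0.5],[0.2,0,0,0,0.5],[0,0,0.3,0,0.5],[0,0,0.3,0,0.5],[0,0,0,0,0.5]],
  ],
)

```text
time_s: 3.42
ee_pos: [586.8, -174.0, 146.3]
ee_rot: [-179.9, -0.1, 96.2]
force: [-0.1, 0.2, -1.2]
gripper_width: 45.8
gripper_force: 0.0
```

send_rows(
  steps=[
    [[0,0,0,0,0.5],[0,0,0,0,0.5]],
  ],
)

```text
time_s: 3.58
ee_pos: [588.2, -175.0, 148.4]
ee_rot: [179.9, 0.0, 96.2]
force: [0.5, -0.2, 0.1]
gripper_width: 45.4
gripper_force: 0.0
```

```bash
cat > st.py <<'E'
from h import *
from workcell import env
s=env.state();print(s['time_s'],'bedrel',(tobed(s['ee_pos'])-[0,-126,135]).round(1),s['ee_rot'].round(2) if hasattr(s['ee_rot'],'round') else s['ee_rot'],'F',np.round(np.array(s['force'])@RB,1),s['gripper_width'],s['gripper_force'])
E
python3 st.py
```

```text
3.5833 bedrel [ -40.2 -102.8   13.4] [1.7989e+02 4.0000e-02 9.6190e+01] F [ 0.4 -0.2  0.1] 45.37628661805719 0.0
```

send_rows(
  steps=[
    [[0,0,0.2,0,0.5],[0,0,0.2,0,0.5],[0.09,0,0,0,0.5],[0.1,0,0,0,0.5],[0,0,0,0,0.5]],
  ],
)

```text
time_s: 4.0
ee_pos: [586.5, -166.8, 131.0]
ee_rot: [-180.0, -0.0, 96.2]
force: [0.2, 0.2, -0.4]
gripper_width: 45.3
gripper_force: 0.0
```

send_rows(
  steps=[
    [[0,0,0,0,0.5],[0,0,0,0,0.35],[0,0,0,0,0.2],[0,0,0,0,0.2],[0,0,0,0,0.2]],
  ],
  squeeze=40,
)

```text
time_s: 4.42
ee_pos: [587.2, -167.6, 131.4]
ee_rot: [179.9, 0.0, 96.2]
force: [1.0, 0.8, -0.4]
gripper_width: 26.7
gripper_force: 40.0
```

```bash
python3 st.py
```

```text
4.4167 bedrel [-40.4 -95.3  -3.6] [1.7993e+02 1.0000e-02 9.6180e+01] F [ 1.1  0.7 -0.4] 26.722650143818612 39.99939680099487
```

send_rows(
  steps=[
    [[-0.05,0,-0.07,0,0.2],[-0.05,0,-0.07,0,0.2],[-0.05,0,-0.07,0,0.2],[-0.05,0,-0.08,0,0.2],[0,0,0,0,0.2]],
  ],
)

```text
time_s: 4.83
ee_pos: [587.5, -174.8, 142.0]
ee_rot: [-180.0, -0.1, 96.1]
force: [3.5, 4.7, -7.5]
gripper_width: 26.7
gripper_force: 40.0
```

send_rows(
  steps=[
    [[0,0,0,0,0.2],[0,0,0,0,0.2]],
  ],
)

```text
time_s: 5.0
ee_pos: [587.5, -174.4, 141.6]
ee_rot: [-180.0, -0.1, 96.2]
force: [3.8, 4.0, -7.5]
gripper_width: 27.3
gripper_force: 40.0
```

```bash
python3 st.py
cat > look.py <<'E'
from h import *
from workcell import env
import sys
f=env.grab_frame("wrist");P=cloud(f);T=toturret(P,-126);hsv=cv2.cvtColor(f["pixels"],cv2.COLOR_RGB2HSV)
az=np.radians(float(sys.argv[1]));m=(hsv[...,2]<70)&(np.hypot(T[...,0]-80*np.cos(az),T[...,1]-80*np.sin(az))<15)&(T[...,2]>50)&(T[...,2]<100)
t=T[m];print('knob top',len(t),np.percentile(t,2,axis=0),np.median(t,0),np.percentile(t,98,axis=0))
Q=tobed(P);m=(np.hypot(Q[...,0]+135,Q[...,1]+156)<40)&(P[...,2]>122);t=Q[m];print('handle',len(t),t.mean(0) if len(t) else '')
cv2.imwrite("pics/%s.png"%sys.argv[2],f["pixels"][:,:,::-1])
E
python3 look.py -120 w2
```

```text
5.0 bedrel [ -40.9 -102.1    6.6] [-1.7995e+02 -1.5000e-01  9.6150e+01] F [ 4.2  3.6 -7.5] 27.303585330293718 39.98861610889435
knob top 2792 [-54.22340441 -76.60316473  50.85461256] [-40.79918433 -62.05343779  69.55804006] [-27.48354605 -58.10121634  76.60827441]
handle 1754 [-133.16165481 -159.74730869  132.93546391]
```

View pics/w2.png

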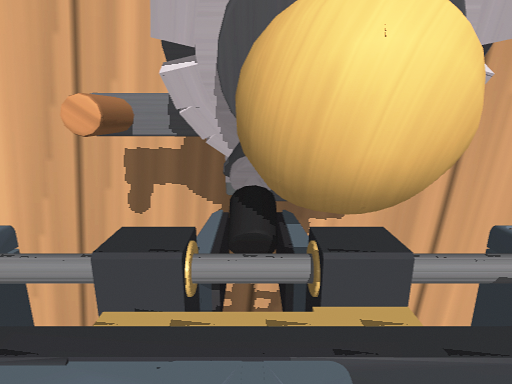

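The plunger is lifted about 12 mm: force is about 8.3 N along the axis and the TCP has risen 12.3 mm. Knob held at (253,220), and the fingers are clear of the bowl. I lift a bit more, then carry it along the circle.

send_rows(
  steps=[
    [[-0.03,0,-0.04,0,0.2],[-0.095,0.235,0.065,0,0.2],[-0.07,0.2475,0.05,0,0.2],[0,0,0,0,0.2]],
  ],
)

```text
time_s: 5.38
ee_pos: [602.4, -180.6, 135.9]
ee_rot: [-179.1, -0.2, 96.3]
force: [-8.1, 2.1, -9.2]
gripper_width: 27.1
gripper_force: 40.1
```

```bash
python3 st.py
```

```text
5.3833 bedrel [ -26.8 -109.9    0.9] [-179.14   -0.23   96.27] F [-7.8  2.9 -9.2] 27.062852259888103 40.06196200847626
```

send_rows(
  steps=[
    [[-0.04,0.2575,0.0275,0,0.2],[-0.015,0.26,0.01,0,0.2],[0,0,0,0,0.2],[0,0,0,0,0.2]],
  ],
)

```text
time_s: 5.72
ee_pos: [623.2, -182.0, 134.2]
ee_rot: [-179.2, -0.1, 96.3]
force: [-6.5, -1.3, -11.4]
gripper_width: 26.7
gripper_force: 40.1
```

```bash
python3 st.py; python3 look.py -90 w3
```

```text
5.7167 bedrel [  -6.2 -113.5   -0.8] [-1.7917e+02 -7.0000e-02  9.6310e+01] F [ -6.6  -0.6 -11.4] 26.725000657690778 40.06743371486664
knob top 2300 [-12.94650885 -90.3265253   52.72867436] [ -2.31222114 -73.69237861  71.26385255] [ 10.42741516 -69.67648893  80.24957219]
handle 1731 [-130.12075538 -161.70186346  131.9010453 ]
```

View pics/w3.png

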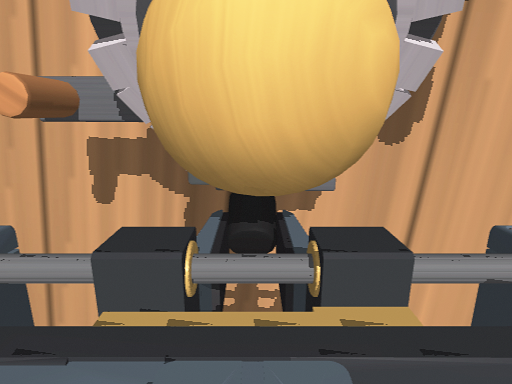

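send_rows(
  steps=[
    [[0,0.1,0,0,0.2],[0.015,0.26,-0.01,0,0.2],[0.04,0.2575,-0.0275,0,0.2],[0,0,0,0,0.2],[0,0,0,0,0.2]],
  ],
)

```text
time_s: 6.18
ee_pos: [648.8, -176.0, 136.4]
ee_rot: [-179.4, -0.2, 96.3]
force: [-4.7, 2.3, -9.1]
gripper_width: 26.8
gripper_force: 40.0
```

```bash
python3 st.py
```

```text
6.1833 bedrel [  19.9 -110.3    1.4] [-1.7935e+02 -1.6000e-01  9.6250e+01] F [-4.4  2.8 -9.1] 26.8438715275635 40.03526151180267
```

send_rows(
  steps=[
    [[0.07,0.2475,-0.05,0,0.2],[0,0,0,0,0.2],[0,0,0,0,0.2],[0,0,0,0,0.36],[0,0,0,0,0.36]],
  ],
)

```text
time_s: 6.6
ee_pos: [660.9, -173.0, 141.3]
ee_rot: [-179.8, 0.0, 96.2]
force: [-3.9, -0.0, -2.4]
gripper_width: 32.8
gripper_force: 1.6
```

send_rows(
  steps=[
    [[0,0,0,0,0.36],[0,0,0,0,0.36]],
  ],
)

```text
time_s: 6.77
ee_pos: [661.1, -173.0, 141.7]
ee_rot: [-179.9, 0.0, 96.2]
force: [-4.9, -0.1, -2.3]
gripper_width: 33.1
gripper_force: 2.2
```

```bash
python3 st.py;python3 look.py -67 w4
```

```text
6.7667 bedrel [  32.5 -108.7    6.7] [-1.7986e+02  3.0000e-02  9.6190e+01] F [-4.9  0.4 -2.3] 33.09445719200769 2.2178316861391068
knob top 2469 [ 17.21974895 -85.68097894  50.86846106] [ 29.8188809  -68.20044014  69.16056335] [ 41.83800805 -64.12468276  74.68827431]
handle 0
```

send_rows(
  steps=[
    [[0.15,0.05,0.1,0,0.36],[0,0.05,0,0,0.36],[0,0.05,0,0,0.36],[0,0,0,0,0.36],[0,0,0,0,0.36]],
  ],
)

```text
time_s: 7.23
ee_pos: [668.4, -166.1, 138.9]
ee_rot: [179.9, 0.0, 96.2]
force: [-3.2, -0.5, 2.9]
gripper_width: 32.9
gripper_force: 1.5
```

```bash
python3 st.py;python3 look.py -62 w5
```

```text
7.2333 bedrel [  40.4 -102.6    3.9] [1.7986e+02 5.0000e-02 9.6180e+01] F [-3.2 -0.1  2.9] 32.88392030395617 1.4931857585906982
knob top 2013 [ 23.6719193  -83.09085768  50.59082615] [ 36.78670187 -66.25415675  63.53685081] [ 49.58649366 -60.37853961  74.04981767]
handle 0
```

send_rows(
  steps=[
    [[0,0.03,0,0,0.36],[0,0.03,0,0,0.36],[0,0,0,0,0.36],[0,0,0,0,0.36]],
  ],
)

```text
time_s: 7.62
ee_pos: [670.2, -165.8, 137.9]
ee_rot: [180.0, 0.0, 96.2]
force: [-2.5, -0.7, 2.5]
gripper_width: 32.7
gripper_force: 1.7
```

```bash
python3 st.py;python3 look.py -60 w6
```

```text
7.6167 bedrel [  42.3 -102.5    2.9] [1.7998e+02 3.0000e-02 9.6190e+01] F [-2.5 -0.5  2.5] 32.74325117579919 1.6975593566894531
knob top 2019 [ 25.57990819 -81.64971537  50.51974656] [ 39.01501226 -65.07590725  63.50663052] [ 51.60113746 -59.19979218  72.13664961]
handle 0
```

send_rows(
  steps=[
    [[0,0.03,0,0,0.36],[0,0.02,0,0,0.36],[0,0,0,0,0.36],[0,0,0,0,0.36]],
  ],
)

```text
time_s: 8.0
ee_pos: [671.5, -165.4, 137.8]
ee_rot: [-179.9, -0.0, 96.2]
force: [-4.3, -0.0, 4.8]
gripper_width: 33.1
gripper_force: 2.5
```

```bash
python3 st.py;python3 look.py -60 w7
```

```text
8.0 bedrel [  43.7 -102.2    2.8] [-1.7993e+02 -1.0000e-02  9.6190e+01] F [-4.3  0.5  4.8] 33.11754424883603 2.5335529446601868
knob top 2111 [ 26.90690446 -81.25652456  50.72519341] [ 39.79901558 -64.32833698  63.59529598] [ 52.69971086 -58.57658656  76.69364494]
handle 0
```

View pics/w7.png

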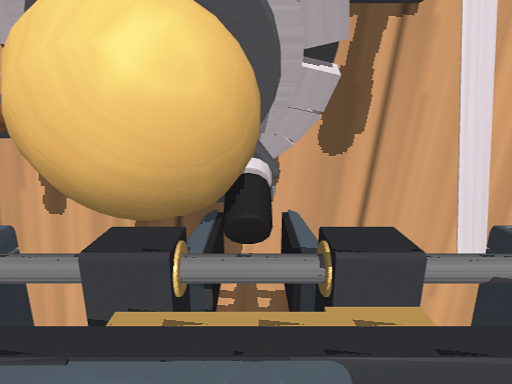

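The knob at (247,200) sits against the trailing finger, and the light stem at (262,170) shows it is still raised. I measure its top face on the axis.

```bash
cat > kt.py <<'E'
from h import *
from workcell import env
f=env.grab_frame("wrist");P=cloud(f);px=f["pixels"];
# knob blob: dark pixels, face ~ planar perpendicular to axis
T=toturret(P,-126);m=(px.max(2)<60)&(T[...,2]>45)&(T[...,2]<90)&(abs(T[...,0]-40)<22)&(T[...,1]<-48)&(T[...,1]>-95)
n,l,st,_=cv2.connectedComponentsWithStats(m.astype(np.uint8))
v,u=np.where(m)
for vv in range(150,250,8): 
    r=np.where(m[vv])[0]
    if len(r): print(vv,r.min(),r.max(),T[vv,(r.min()+r.max())//2].round(1),T[vv,min(r.min()+10,511)].round(1))
E
python3 kt.py; python3 - <<'E'
E
```

```text
190 238 255 [ 39.8 -59.9  44.8] [ 41.  -57.9  46.5]
198 227 269 [ 41.  -58.9  51.4] [ 35.  -59.7  50.8]
206 224 270 [ 40.6 -58.8  57.1] [ 33.5 -60.8  55.5]
214 215 285 [ 42.2 -59.1  62.1] [ 28.3 -66.8  56.4]
222 214 288 [ 42.7 -62.4  64.9] [ 27.9 -68.5  60.6]
230 211 291 [ 42.7 -70.7  64.3] [ 26.9 -65.6  67.7]
238 214 289 [ 42.6 -79.1  64.1] [  13.6 -208.6  -18.8]
246 216 289 [  42.9 -214.8  -12.9] [  15.5 -216.1  -13.7]
```

The top face is at z' = 64.3, the same reading as when home at the start, and at azimuth -60, so the plunger has dropped. I open, back away and verify from outside.

send_rows(
  steps=[
    [[0,-0.06,0,0,0.5],[0,0,0,0,0.5],[-0.4,0,0,0,0.5],[-0.8,0,0,0,0.5],[-0.8,0,0,0,0.5]],
  ],
)

```text
time_s: 8.52
ee_pos: [679.4, -246.1, 138.0]
ee_rot: [179.9, 0.1, 96.3]
force: [1.1, -0.3, 1.1]
gripper_width: 45.7
gripper_force: 0.0
```

send_rows(
  steps=[
    [[0,0,-0.8,0,0.5],[0,0,-0.8,0,0.5],[0,0,-0.4,0,0.5],[0,0,0,0,0.5],[0,0,0,0,0.5]],
  ],
)

```text
time_s: 8.93
ee_pos: [679.0, -246.3, 218.5]
ee_rot: [179.8, 0.1, 96.2]
force: [-0.1, 0.3, -1.0]
gripper_width: 45.3
gripper_force: 0.0
```

```bash
python3 st.py
python3 - <<'E'
from h import *
from workcell import env
f=env.grab_frame("wrist");cv2.imwrite("pics/w8.png",f["pixels"][:,:,::-1])
g=np.load("wrist1.npz")
for F,sx in((g,-40),(f,40)):
    P=cloud(F);T=toturret(P,-126);px=F["pixels"]
    m=(px.max(2)<70)&(np.hypot(T[...,0]-sx,T[...,1]+69)<24)&(T[...,2]>35)&(T[...,2]<85)
    t=T[m];h=np.percentile(t[:,2],98);t2=t[t[:,2]>h-6];print(len(t),'p98',np.percentile(t[:,2],[50,90,98]),'face mid',(np.percentile(t2,3,axis=0)+np.percentile(t2,97,axis=0))/2)
    Q=tobed(P);m=(np.hypot(Q[...,0]+135,Q[...,1]+156)<35)&(P[...,2]>124);t=Q[m];print('handle',len(t),t.mean(0) if len(t) else '')
f=env.grab_frame("top");P=cloud(f);Q=tobed(P);m=(np.hypot(Q[...,0]+135,Q[...,1]+156)<35)&(P[...,2]>100);t=Q[m];print('top handle',len(t),t.mean(0) if len(t) else '')
E
```

```text
8.9333 bedrel [  42.4 -183.5   83.5] [1.7983e+02 9.0000e-02 9.6160e+01] F [-0.   0.3 -1. ] 45.28819928388508 0.0
2209 p98 [59.96239511 63.87910955 64.34905991] face mid [-40.20855202 -70.79655453  61.74138487]
handle 1332 [-133.71837872 -160.05650294  133.3909776 ]
1598 p98 [63.64444432 65.04675357 65.64187772] face mid [ 40.62322433 -71.31475373  63.286309  ]
handle 577 [-130.75203263 -167.26995146  131.95104698]
top handle 661 [-143.08874225 -167.05653021  580.34284172]
```

View pics/w8.png

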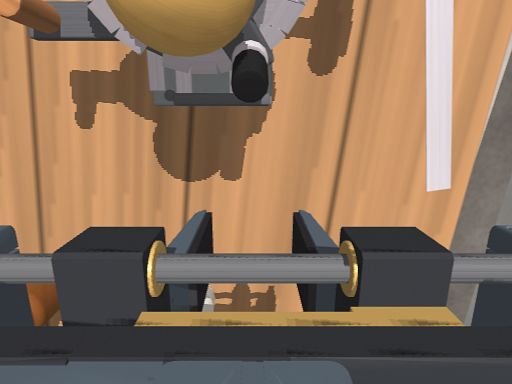

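Run:
```python
from h import *
a=np.load("wrist1.npz")["pixels"][:,:,::-1];b=cv2.imread("pics/w8.png");c=cv2.imread("pics/w2.png")
r=lambda i,x,y:cv2.resize(i[y:y+90,x:x+80],None,fx=3.3,fy=3.3,interpolation=cv2.INTER_CUBIC)
cv2.imwrite("pics/cmp.png",np.hstack([r(a,230,130),r(b,210,20),r(c,210,150)]))
```

```text
(no output)
```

View pics/cmp.png

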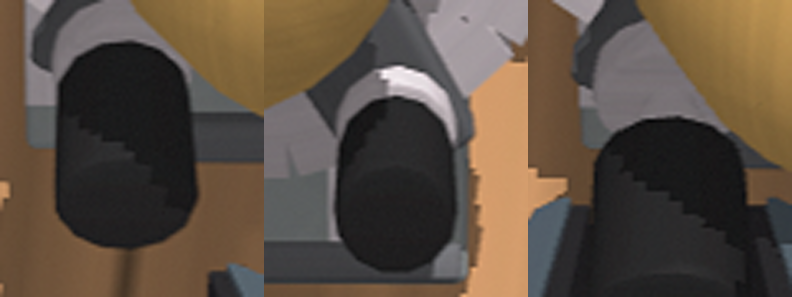

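Left is home at the start, middle is now, right is lifted. In the middle one the barrel sits right behind the knob, as in the home view. Next is the carriage handle, starting with moving sideways and turning the tool 90°.

send_rows(
  steps=[
    [[0,-0.925,0,0,0.6],[0,-0.925,0,0,0.6],[0,-0.925,0,0,0.6],[0,-0.925,0,0,0.6],[0,-0.925,0,0,0.6]],
  ],
)

```text
time_s: 9.45
ee_pos: [491.8, -264.6, 215.6]
ee_rot: [-179.8, -0.1, 96.2]
force: [-0.1, -0.5, -0.1]
gripper_width: 54.8
gripper_force: 0.0
```

send_rows(
  steps=[
    [[0,0,0,1,0.6],[0,0,0,1,0.6],[0,0,0,1,0.6],[0,0,0,1,0.6],[0,0,0,1,0.6]],
  ],
)

```text
time_s: 9.87
ee_pos: [493.5, -264.8, 215.9]
ee_rot: [-179.8, 0.0, 61.5]
force: [-0.2, 0.6, 0.4]
gripper_width: 54.6
gripper_force: 0.0
```

send_rows(
  steps=[
    [[0,0,0,1,0.6],[0,0,0,1,0.6],[0,0,0,1,0.6],[0,0,0,1,0.6],[0,0,0,1,0.6]],
  ],
)

```text
time_s: 10.28
ee_pos: [493.6, -264.7, 215.8]
ee_rot: [-179.8, 0.1, 27.1]
force: [0.6, 0.5, -0.0]
gripper_width: 55.1
gripper_force: 0.0
```

send_rows(
  steps=[
    [[0,0,0,1,0.6],[0,0,0,1,0.6],[0,0,0,1,0.6],[0,0,0,0.1,0.6],[0,0,0,0,0.6]],
  ],
)

```text
time_s: 10.7
ee_pos: [493.8, -264.8, 216.4]
ee_rot: [-179.9, 0.1, 6.3]
force: [0.9, -0.4, 0.3]
gripper_width: 54.7
gripper_force: 0.0
```

```bash
python3 st.py
python3 - <<'E'
from h import *
from workcell import env
for n in("side","top","wrist"):
    f=env.grab_frame(n);P=cloud(f);hsv=cv2.cvtColor(f["pixels"],cv2.COLOR_RGB2HSV);Q=tobed(P)
    if n=="wrist":cv2.imwrite("pics/w9.png",f["pixels"][:,:,::-1])
    m=(np.hypot(Q[...,0]+135,Q[...,1]+158)<30)&(P[...,2]>100)&(P[...,2]<145)&(hsv[...,0]<25)&(hsv[...,1]>90);t=Q[m];print(n,'handle',len(t),t.mean(0).round(1) if len(t) else '',len(t) and (np.percentile(t,2,axis=0),np.percentile(t,98,axis=0)))
    T=toturret(P,-126);m=(f["pixels"].max(2)<60)&(np.hypot(T[...,0]-40,T[...,1]+69)<22)&(T[...,2]>28)&(T[...,2]<80);t=T[m];print('knob',len(t),len(t) and (np.percentile(t,2,axis=0).round(1),np.percentile(t,98,axis=0).round(1)))
    r=np.hypot(T[...,0],T[...,1]);m=(r>62)&(r<84)&(abs(T[...,2])<9)&(hsv[...,1]<60)&(T[...,1]>-40);print('plate z',m.sum(),np.median(T[m][:,2]))
E
```

```text
10.7 bedrel [-143.8 -181.9   81.4] [-1.7992e+02  1.1000e-01  6.2700e+00] F [ 0.9 -0.5  0.3] 54.708484459399074 0.0
side handle 52 [-136.3 -153.3  121.1] (array([-145.93343179, -166.46824841,  101.79697474]), array([-125.05649724, -143.9704341 ,  134.96474813]))
knob 0 0
plate z 87 1.0189717556032458
top handle 64 [-136.4 -156.6  130.1] (array([-146.32458286, -167.0329415 ,  103.05150546]), array([-125.15475704, -146.11485612,  138.1620103 ]))
knob 73 (array([ 27.9, -79.2,  42.7]), array([ 50.2, -55.2,  65.1]))
plate z 581 0.9023134453736452
wrist handle 1107 [-134.1 -166.1  126.3] (array([-145.52976559, -173.53756813,  101.95683307]), array([-124.37940938, -152.74339219,  135.44393968]))
knob 0 0
plate z 2158 3.4194741389924186
```

The plate shifted +1.1 mm along its normal, so the carriage crept about 2 mm and the knob is home. The handle is at bed (-136,-157). Next: over it, down and grip.

send_rows(
  steps=[
    [[0,-0.8,0,0,0.6],[0,-0.8,0,0,0.6],[0,-0.8,0,0,0.6],[0,-0.8,0,0,0.6],[0,-0.55,0,0,0.6]],
  ],
)

```text
time_s: 11.27
ee_pos: [477.5, -113.7, 217.6]
ee_rot: [-179.9, 0.0, 6.2]
force: [1.8, 0.4, -0.4]
gripper_width: 55.0
gripper_force: 0.0
```

send_rows(
  steps=[
    [[0,0,0.5,0,0.6],[0,0,0.5,0,0.6],[0,0,0,0,0.6],[0,0,0,0,0.6]],
  ],
)

```text
time_s: 11.6
ee_pos: [477.8, -115.7, 177.2]
ee_rot: [-180.0, 0.1, 6.2]
force: [0.1, -0.7, -0.1]
gripper_width: 54.5
gripper_force: 0.0
```

```bash
python3 st.py; python3 look.py -60 w10
```

```text
11.6 bedrel [-143.6  -32.    42.2] [-1.7996e+02  1.1000e-01  6.1800e+00] F [ 0.  -0.7 -0.1] 54.53683912195283 0.0Traceback (most recent call last):
  File "look.py", line 6, in <module>
    t=T[m];print('knob top',len(t),np.percentile(t,2,axis=0),np.median(t,0),np.percentile(t,98,axis=0))
                                   ~~~~~~~~~~~~~^^^^^^^^^^^^
    return _quantile_unchecked(
        a, q, axis, out, overwrite_input, method, keepdims, weights)
    return _ureduce(a,
                    func=_quantile_ureduce_func,
    ...<5 lines>...
                    overwrite_input=overwrite_input,
                    method=method)
    r = func(a, **kwargs)
    result = _quantile(arr,
                       quantiles=q,
    ...<2 lines>...
                       out=out,
                       weights=wgt)
    slices_having_nans = np.isnan(arr[-1, ...])
                                  ~~~^^^^^^^^^
IndexError: index -1 is out of bounds for axis 0 with size 0
```

send_rows(
  steps=[
    [[0,0,0.55,0,0.6],[0,0,0.55,0,0.6],[0,0,0.5,0,0.6],[0,0,0.45,0,0.6],[0,0,0,0,0.6]],
  ],
)

```text
time_s: 12.07
ee_pos: [476.9, -116.0, 93.9]
ee_rot: [-179.9, 0.2, 6.1]
force: [-0.5, 0.4, 0.0]
gripper_width: 54.7
gripper_force: 0.0
```

send_rows(
  steps=[
    [[0,0,0,0,0.4],[0,0,0,0,0.2],[0,0,0,0,0.2],[0,0,0,0,0.2],[0,0,0,0,0.2]],
  ],
  squeeze=30,
)

```text
time_s: 12.48
ee_pos: [479.2, -116.9, 96.9]
ee_rot: [179.9, -0.1, 6.2]
force: [-0.5, -7.2, 1.1]
gripper_width: 24.5
gripper_force: 3.5
```

```bash
python3 st.py
```

```text
12.4833 bedrel [-142.4  -33.3  -38.1] [ 1.7985e+02 -1.3000e-01  6.1700e+00] F [-1.3 -7.1  1.1] 24.47268351320307 3.537074849009514
```

send_rows(
  steps=[
    [[0,-0.2,0,0,0.2],[0,-0.4,0,0,0.2],[0,-0.5,0,0,0.2],[0,-0.5,0,0,0.2],[0,-0.5,0,0,0.2]],
  ],
)

```text
time_s: 12.9
ee_pos: [470.4, -34.8, 96.9]
ee_rot: [179.6, -0.1, 6.2]
force: [0.7, -11.7, 1.9]
gripper_width: 23.8
gripper_force: 30.0
```

send_rows(
  steps=[
    [[0,-0.4,0,0,0.2],[0,-0.2,0,0,0.2],[0,-0.1,0,0,0.2],[0,0,0,0,0.2],[0,0,0,0,0.2]],
  ],
)

```text
time_s: 13.32
ee_pos: [467.1, -4.0, 96.8]
ee_rot: [-180.0, -0.1, 6.1]
force: [-0.7, 2.3, 6.0]
gripper_width: 23.6
gripper_force: 30.0
```

```bash
python3 st.py
```

```text
13.3167 bedrel [-142.1   80.3  -38.2] [-1.7995e+02 -1.3000e-01  6.1200e+00] F [-0.5  2.3  6. ] 23.612359726693082 30.00320255756378
```

send_rows(
  steps=[
    [[0,-0.1,0,0,0.2],[0,-0.1,0,0,0.2],[0,-0.05,0,0,0.2],[0,0,0,0,0.2],[0,0,0,0,0.2]],
  ],
)

```text
time_s: 13.73
ee_pos: [466.0, 6.4, 96.8]
ee_rot: [-179.9, -0.1, 6.0]
force: [-1.1, 4.9, 7.0]
gripper_width: 23.6
gripper_force: 30.0
```

send_rows(
  steps=[
    [[0,-0.05,0,0,0.2],[0,0,0,0,0.2],[0,0,0,0,0.2]],
  ],
)

```text
time_s: 13.98
ee_pos: [465.8, 7.8, 96.8]
ee_rot: [-179.9, -0.1, 6.1]
force: [-0.1, 2.4, 5.5]
gripper_width: 23.3
gripper_force: 30.0
```

send_rows(
  steps=[
    [[0,-0.04,0,0,0.2],[0,0,0,0,0.2],[0,0,0,0,0.2]],
  ],
)

```text
time_s: 14.23
ee_pos: [465.8, 9.1, 96.8]
ee_rot: [-180.0, -0.1, 6.1]
force: [-0.3, 0.5, 6.2]
gripper_width: 23.2
gripper_force: 30.0
```

```bash
python3 st.py
```

```text
14.2333 bedrel [-142.1   93.5  -38.2] [-1.7997e+02 -1.3000e-01  6.1000e+00] F [-0.3  0.5  6.2] 23.24283206847697 30.001308917999268
```

send_rows(
  steps=[
    [[0,-0.04,0,0,0.2],[0,0,0,0,0.2],[0,0,0,0,0.2]],
  ],
)

```text
time_s: 14.48
ee_pos: [465.6, 10.3, 96.8]
ee_rot: [180.0, -0.1, 6.1]
force: [-1.1, -1.2, 4.9]
gripper_width: 23.4
gripper_force: 30.0
```

send_rows(
  steps=[
    [[0,-0.02,0,0,0.2],[0,0,0,0,0.2],[0,0,0,0,0.2]],
  ],
)

```text
time_s: 14.73
ee_pos: [465.6, 10.5, 96.8]
ee_rot: [179.9, -0.1, 6.1]
force: [-0.5, -4.0, 6.1]
gripper_width: 23.3
gripper_force: 30.0
```

```bash
python3 st.py
```

```text
14.7333 bedrel [-142.1   94.8  -38.2] [ 1.7992e+02 -1.3000e-01  6.1400e+00] F [-0.9 -3.9  6.1] 23.336324523652028 30.001045167446136
```

send_rows(
  steps=[
    [[0,0,0,0,0.5],[0,0,0,0,0.5],[0,0,0,0,0.5],[0,0,-0.5,0,0.5],[0,0,-0.9,0,0.5]],
  ],
)

```text
time_s: 15.15
ee_pos: [461.3, 11.5, 148.8]
ee_rot: [-179.9, 0.6, 6.1]
force: [0.9, 0.4, 0.1]
gripper_width: 45.4
gripper_force: 0.0
```

send_rows(
  steps=[
    [[0,0,-0.9,0,0.5],[-0.6,0,-0.6,0,0.5],[-0.9,0,0,0,0.5],[-0.5,0,0,0,0.5],[0,0,0,0,0.5]],
  ],
)

```text
time_s: 15.57
ee_pos: [380.8, 2.8, 211.7]
ee_rot: [-180.0, 0.1, 6.1]
force: [-0.9, -0.2, -0.1]
gripper_width: 45.7
gripper_force: 0.0
```

```bash
python3 st.py
python3 - <<'E'
from h import *
from workcell import env
b0=np.load("top0.npz");P0=cloud(b0)
for n in("top","side"):
    f=env.grab_frame(n);P=cloud(f);hsv=cv2.cvtColor(f["pixels"],cv2.COLOR_RGB2HSV);Q=tobed(P)
    if n=="top":
        cv2.imwrite("pics/end.png",cv2.resize(f["pixels"][40:300,120:440,::-1],None,fx=2.4,fy=2.3))
    T=toturret(P,0);r=np.hypot(T[...,0],T[...,1]);m=(r>62)&(r<84)&(abs(T[...,2])<9)&(hsv[...,1]<60)&(T[...,1]>-40);print(n,'plate z',m.sum(),np.median(T[m][:,2]))
    m=(np.hypot(Q[...,0]+135,Q[...,1]+30)<25)&(P[...,2]>100)&(P[...,2]<145)&(hsv[...,0]<25)&(hsv[...,1]>90);t=Q[m];print('handle',len(t),t.mean(0) if len(t) else '')
    m=(f["pixels"].max(2)<60)&(np.hypot(T[...,0]-40,T[...,1]+69)<22)&(T[...,2]>28)&(T[...,2]<80);t=T[m];print('knob',len(t),len(t) and (np.percentile(t,2,axis=0).round(1),np.percentile(t,98,axis=0).round(1)))
E
```

```text
15.5667 bedrel [-227.2   96.4   76.7] [-1.7996e+02  1.5000e-01  6.1100e+00] F [-0.9 -0.1 -0.1] 45.66750640297358 0.0
top plate z 633 -0.7827524237831808
handle 43 [-133.63289769  -29.90296715  133.21039292]
knob 83 (array([ 28.6, -75.2,  37.4]), array([ 48.8, -53.7,  64.3]))
side plate z 116 -0.5030917903084081
handle 56 [-136.00692856  -23.95219714  122.13863185]
knob 0 0
```

View pics/end.png

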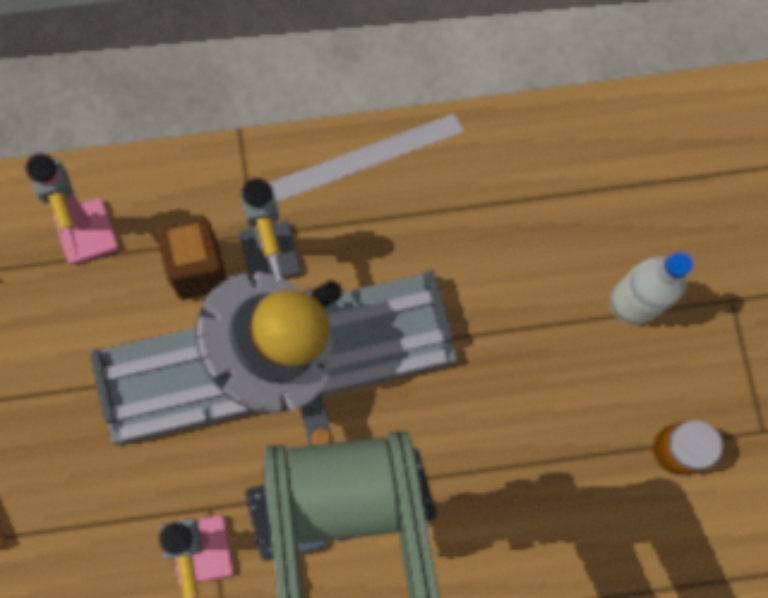

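The bowl stands at the scriber (270,270), the knob is at the new azimuth (325,292), the carriage is within about 1 mm of the notch, and the bottle and jar have not moved. I hand the job in.

```bash
python3 -c "
from workcell import env
print(env.job_done())"
```

```text
the job is handed in; nothing more can be done
None
```

I turned the head one notch counter-clockwise with the plunger home, left the carriage in the track notch at the scriber post (about 1 mm off by camera), and handed the job in; the hand-in returned no verdict.

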